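# Clear the oblong paddle board from the butcher's block to the draining rack

### The job

Two thin wooden paddle boards lie flat on the butcher's block. Slide the oblong one along the block until most of its handle sticks out over the block's left edge, then pinch it by the overhanging handle and lay it flat on the wire draining rack, its blade roughly over the middle, setting it down gently and not dropping it. Leave the round board where it lies.

Things in the scene. Friction and masses are not known exactly. Their poses are not given: they have to be found in the camera images.
- board_mid (a point): Oblong paddle board, light wood, 90 g, loose, flat on the block. Point: centre of its blade, half-way up. Blade 90 (x) by 140 (y) by 8 mm. Flat handle from the middle of one short side along +y: 30 wide, 80 long, 4 mm thick, flush with the underside; its centre is 110 mm along +y, 2 mm below the point. At the start it points to the robot's left, its end 10 to 50 mm short of the edge. z is up.
- block_edge (a point): Middle of the upper left edge of the butcher's block: fixed, dark wood, 280 (x) by 300 (y) by 50 mm high. The point is level with its top; +y points out over this edge, square to it (roughly the robot's left); the top extends 300 mm back along -y and 140 mm either way along x. Beyond the edge is free space down to the worktop.
- rack_mid (a point): Centre of the top of the wire draining rack: fixed, steel, left of the block, 206 (x) by 156 (y) by 50 mm high, bars 6 mm thick, 20 mm apart, running along y. The point is level with the bars' tops; +y points roughly to the robot's left. Free space all round it down to the worktop.
- round_mid (a point): Round paddle board, to be left alone: same wood, loose, flat on the block beside the oblong one (either may be the nearer to the robot). Point: centre of its disc (100 mm across, 8 mm thick), half-way up; its handle, 26 mm wide and 4 mm thick, points along +y and ends 130 mm from the point.
Mind the look-alikes: they are no part of the job. Leave any pink look-alike of the part that bears board_mid alone.

How it is judged:
By the outcome, as a careful person would: the job done as asked, in the order asked, and still so for the second after the job is handed in, with the robot touching nothing.
It also fails if it takes over 58 s, if anything falls off the work surface, if the arm or the gripper's body presses on something with over 40 N, if the wrist force passes 120 N, or if a joint passes its speed limit or range.

### The arm

A 6-joint arm with a two-finger parallel gripper is mounted at the origin on the work surface. World frame = base frame: x ahead of the robot, y to its left, z up, the work surface at z = 0. Lengths are in m, angles in rad, forces in N, time in s.
With the tool pointing down it reaches from about 0.3 to 0.875 m from the base axis. Payload 6.4 kg.
Tool frame: the origin (TCP) lies midway between the tips of the shut fingers; the grasp point (between the pads) lies 19 mm behind it; z points along the fingers, y is the line along which they close (so a half turn about z gives the same grasp; the last joint's range is limited). The gripper opens to 85 mm and grips with 20 to 120 N. Pads are 22 mm wide; open, the fingers measure 114 mm over their backs; the gripper's body (76 mm by 85 mm) begins 54 mm behind the grasp point. The pads swing forward as they close: fully open they stand 13 mm farther back than shut.
Start: joints at [0.901, 0.181, 1.607, -0, 1.354, -0.206], TCP at [0.257, 0.514, 0.231] pointing down, gripper open.
Joint ranges: [-2.99, 2.99], [-0.89, 2.07], [0.3, 2.58], [-1.14, 4.28], [0, 2.63], [-3.12, 3.12]. Speed limits (rad/s): [2.57, 2.57, 3.01, 3.14, 3.14, 3.14].

### API

Orientations are given as a unit quaternion [w, x, y, z].
In Python, from bench import sensors, vision, ctrl gives the robot as it stands.
- The arm moves only by the tool carry_out, never from a script. Its argument "deltas" is text: rows parted by semicolons, each of 7 numbers parted by spaces: the shift along the tool's x, y, z in mm, then the turn, a rotation vector about the tool's x, y, z in rad, then the closure, from 0 (fully open) to 1 (shut). In form: tx ty tz ax ay az claw; .... A call has 1 to 12 rows; each row is the pose to reach, as a shift and turn from the pose commanded when the call began, along the tool's axes at that moment; what a row does not reach only later rows make up. A row lasts 1/8 s, in which the tool goes at most 62.5 mm and 10.7 degrees, less where a joint would pass 70% of its speed; a pose out of reach is approached as far as the arm can. A call with a gripper value outside its range is refused whole. The fingers move at their own pace and stop on an object; the grip force is fixed at half the most. Time passes only in rows, so rows that repeat a pose let the fingers close. It gives the time, the measured TCP pose, the force, the opening and the grip force at its end, in the units of the state.
- sensors.get_obs(): the state, without advancing time (a new reading comes with each control period).
- vision.camera(name): name is "scene" or "side" or "wrist"; returns the picture (480x640x3 uint8, blue, green, red); there is no depth.
- vision.camera_model(name): a dict with "K" (3x3 intrinsics, pixels), "k1" (the pictures are not rectified: a ray, as slopes to the right and down, at radius r is drawn at 1 + k1 r^2 times it, then the intrinsics apply), "extrinsics" (4x4, takes a point from world to camera coordinates); the wrist camera has in their place "hand_eye" (4x4, takes a point from camera to tool coordinates, whose origin is the TCP and whose axes are the flange's). Camera axes: x right, y down, z forward; pixel columns grow to the right and rows downward; lengths in m; the calibration is good to about 2 mm. A picture is of the moment at which its call begins: read the wrist's pose just before it. camera_model takes no time and is no camera call.
- ctrl.hand_in(): hands the job in; it is judged then, once.
The state is a dict: "time_s": time; "q": joint angles; "dq": joint speeds; "joint_efforts": joint torques, N m; "eef_pos": TCP position; "eef_rot": TCP orientation; "wrist_force": force on the tool from outside, world axes, zero at the start; "torque": the same for the moment, N m; "opening": opening from 0.0 (shut) to 1.0 (fully open); "grasp_force": force on a finger pad.
Only numpy, scipy, OpenCV 4.12 (cv2) and the standard library are available. Lean on these libraries where they do the work, as an engineer would, in place of code of your own. Each camera call takes 0.05 s, during which the arm holds its last target. There are 200 camera calls.

## Working session

There is one attempt and no reset: what is moved stays moved. The work goes in short steps, Python scripts to look and compute and a tool call to move; the robot and the scene stay as the last step left them, time stands still between calls to the robot, and variables do not carry over. Pictures are saved under pics/ and viewed, at most 12 in all, crops included, and the job is handed in when it is done.

Besides the shell and the picture viewer there is one more tool, called after "Emit:" by a JSON object that holds its "method" and its "body", one argument or row to a line. carry_out: Moves the arm, as the interface text tells. Its arguments: {"type":"object","properties":{"deltas":{"type":"string"}},"required":["deltas"]}

```bash
mkdir -p pics; cat > h.py <<'E'
import numpy as np, cv2
from bench import sensors, vision, ctrl
from scipy.spatial.transform import Rotation as R
def Rot(o): w,x,y,z=o["eef_rot"]; return R.from_quat([x,y,z,w]).as_matrix()
def ext(name,o=None):
    m=vision.camera_model(name); K=np.array(m["K"]); 
    if name=="wrist":
        T=np.eye(4); T[:3,:3]=Rot(o); T[:3,3]=o["eef_pos"]; E=np.linalg.inv(T@np.array(m["hand_eye"]))
    else: E=np.array(m["extrinsics"])
    return K,m["k1"],E
def topix(c,P):
    K,k1,E=c; p=(E[:3,:3]@np.atleast_2d(P).T).T+E[:3,3]; s=p[:,:2]/p[:,2:]
    s=s*(1+k1*(s**2).sum(1,keepdims=True)); return s@K[:2,:2].T+K[:2,2]
def toplane(c,uv,z):
    K,k1,E=c; d=(np.atleast_2d(uv)-K[:2,2])@np.linalg.inv(K[:2,:2]).T; s=d.copy()
    for _ in range(20): s=d/(1+k1*(s**2).sum(1,keepdims=True))
    r=np.c_[s,np.ones(len(s))]@E[:3,:3]; o=-E[:3,:3].T@E[:3,3]
    return o+r*((z-o[2])/r[:,2])[:,None]
E
python3 - <<'E'
from h import *
o=sensors.get_obs(); print(o)
ims=[vision.camera(n) for n in("scene","side","wrist")]
for n,i in zip(("scene","side","wrist"),ims): cv2.imwrite(f"pics/{n}0.png",i); print(vision.camera_model(n))
E
```

```text
{'time_s': 0.0, 'q': array([ 9.00693723e-01,  1.81549377e-01,  1.60798918e+00, -4.45626561e-06,
        1.35379599e+00, -2.06283930e-01]), 'dq': array([ 1.45376855e-03, -2.15988341e-03,  6.52196486e-05,  1.11532085e-04,
        1.09417439e-03,  1.91388365e-03]), 'joint_efforts': array([ 1.12102989e-03, -4.44864464e+01, -3.51340449e+01, -1.81374821e-04,
        8.96394427e-03, -7.33177853e-05]), 'eef_pos': array([0.2568687 , 0.5138283 , 0.23038856]), 'eef_rot': array([-3.67576478e-04,  2.29835608e-01,  9.73229076e-01, -7.89582748e-04]), 'wrist_force': array([ 0.66077557,  0.66492342, -0.56340727]), 'torque': array([ 0.00138863, -0.01621408,  0.00454054]), 'grasp_force': 0.0, 'opening': 0.9983725755342153}
{'K': array([[532.71598726,   0.        , 320.46261455],
       [  0.        , 532.71598726, 241.38579307],
       [  0.        ,   0.        ,   1.        ]]), 'k1': -0.11948850860129914, 'extrinsics': array([[ 0.52162889,  0.8531251 , -0.00899191, -0.22206175],
       [ 0.58498278, -0.36530997, -0.72411585, -0.21526097],
       [-0.62104625,  0.37245964, -0.68961973,  1.67758589],

[... 356 characters left out ...]
575 , -0.80810455,  0.04577994],
       [ 0.06566242,  0.80546564, -0.58899367,  1.54817872],
       [ 0.        ,  0.        ,  0.        ,  1.        ]])}
{'K': array([[402.10930943,   0.        , 319.14532996],
       [  0.        , 402.10930943, 247.84998064],
       [  0.        ,   0.        ,   1.        ]]), 'k1': -0.023179256868112546, 'hand_eye': array([[ 2.23864260e-04, -9.58083648e-01, -2.86488522e-01,
         7.40790723e-02],
       [ 9.99999949e-01,  2.79691704e-04, -1.53946132e-04,
        -4.60146507e-04],
       [ 2.27621734e-04, -2.86488473e-01,  9.58083662e-01,
        -1.42483685e-01],
       [ 0.00000000e+00,  0.00000000e+00,  0.00000000e+00,
         1.00000000e+00]])}
```

View pics/scene0.png

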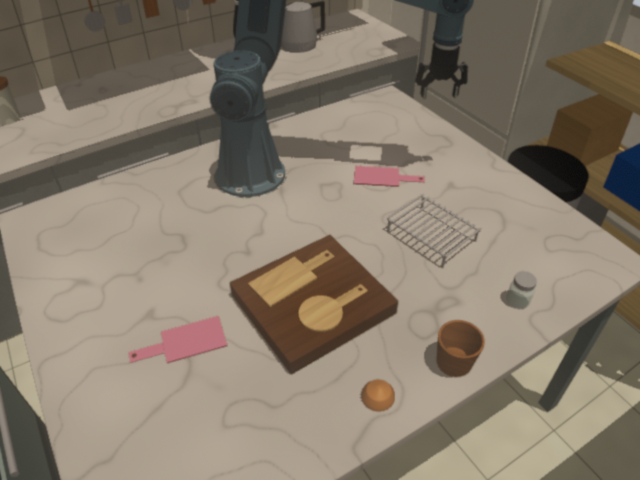

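View pics/side0.png

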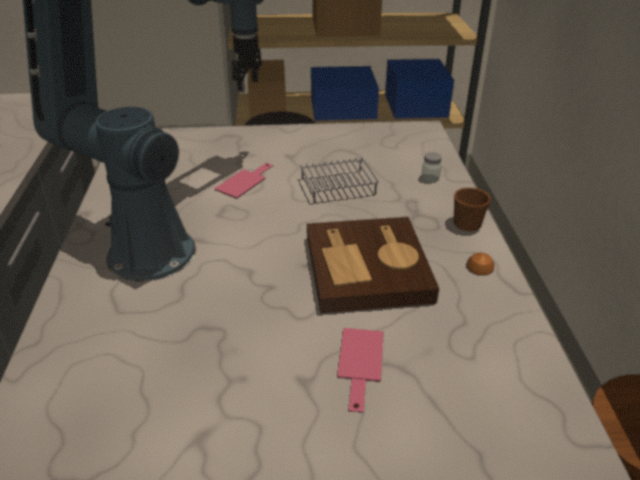

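The scene camera shows the candidates: the light-wood oblong board at (283,280), the round light-wood board at (321,312), and pink look-alikes at (195,340) and (377,177). The rack is at (433,230). The oblong light-wood one on the block fits, because the pink boards are off the block and the wrong colour. I'll confirm it in an enlarged crop.

```bash
python3 - <<'E'
import cv2
a=cv2.imread("pics/scene0.png")[190:370,225:485]; cv2.imwrite("pics/sc1.png",cv2.resize(a,None,fx=3,fy=3,interpolation=cv2.INTER_CUBIC))
a=cv2.imread("pics/side0.png")[150:315,290:450]; cv2.imwrite("pics/si1.png",cv2.resize(a,None,fx=3.6,fy=3.6,interpolation=cv2.INTER_CUBIC))
E
```

```text
(no output)
```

View pics/sc1.png

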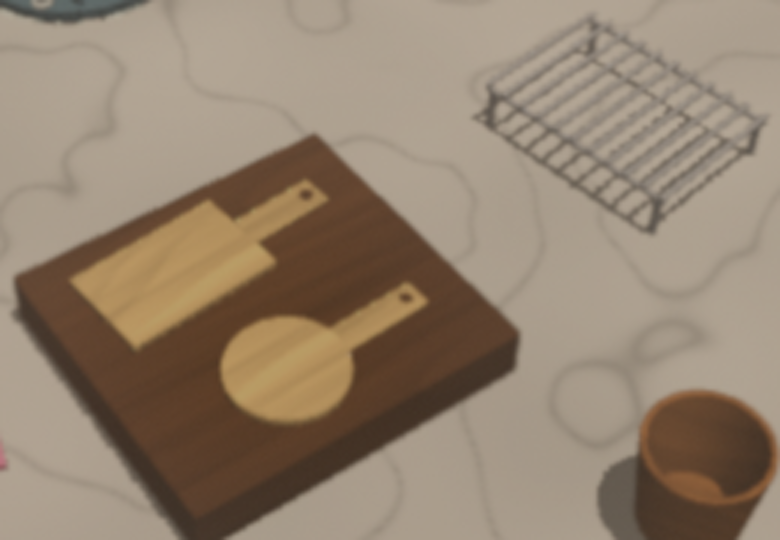

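View pics/si1.png

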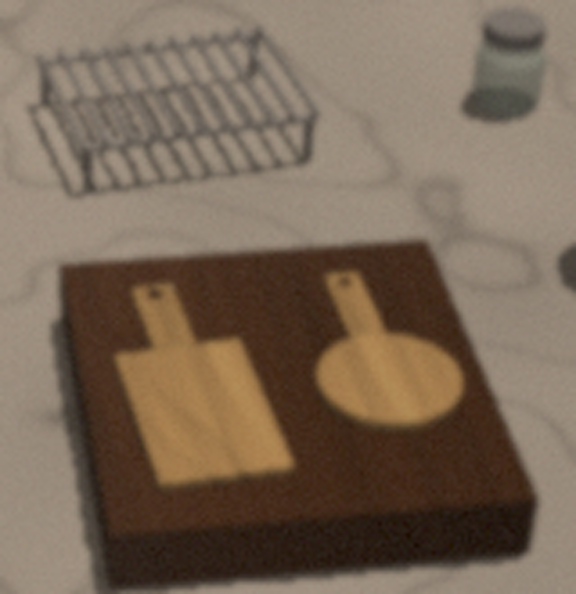

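The crops confirm it: the oblong light-wood board, with its blade in the scene crop between (70,279) and (276,262) and its handle end at about (318,188), lies on the block. The round board is beside it, and the rack is at the upper right. Next I'll fit the poses.

```bash
cat > fit.py <<'E'
from h import *
from scipy.optimize import least_squares
sc=lambda p:np.array(p)/3+[225,190]-0.33
si=lambda p:np.array(p)/3.6+[290,150]-0.36
C={"scene":ext("scene"),"side":ext("side")}
def fit(model,obs,z0,x0):
    def P(p):
        c,s=np.cos(p[2]),np.sin(p[2]); m=np.array(model)
        return np.c_[p[0]+c*m[:,0]-s*m[:,1],p[1]+s*m[:,0]+c*m[:,1],m[:,2]]
    f=lambda p:np.concatenate([(topix(C[n],P(p)[i])-o)[0] for n,i,o in obs])
    r=least_squares(f,x0,loss="soft_l1"); return r.x,np.abs(r.fun).round(1)
def ob(s,l): return [("scene",i,sc(p)) for i,p in s]+[("side",i,si(p)) for i,p in l]
if __name__=="__main__":
    # board: FL(near robot, +y)=0, +x+y=1, +x-y=2, -x-y=3, handle ends 4(-x) 5(+x)
    b=[[-.045,.07,.058],[.045,.07,.058],[.045,-.07,.058],[-.045,-.07,.058],[-.015,.15,.054],[.015,.15,.054]]
    print("board",fit(b,ob([(0,(210,199)),(1,(276,262)),(2,(137,349)),(3,(70,279)),(4,(306,178)),(5,(329,198))],
     [(0,(115,352)),(1,(243,338)),(2,(296,464)),(3,(160,484)),(4,(132,286)),(5,(174,284))]),0,[.45,.1,0]))
    k=[[-.14,0,.05],[.14,0,.05],[.14,-.3,.05],[-.14,-.3,.05]]
    print("block",fit(k,ob([(0,(316,134)),(1,(519,335)),(2,(200,520)),(3,(15,278))],[(0,(62,267)),(1,(425,241)),(2,(536,498)),(3,(106,535))]),0,[.45,.1,0]))
    r=[[-.103,.078,.05],[.103,.078,.05],[.103,-.078,.05],[-.103,-.078,.05]]
    print("rack",fit(r,ob([(0,(593,15)),(1,(765,122)),(2,(656,203)),(3,(490,92))],[(0,(40,62)),(1,(262,32)),(2,(316,115)),(3,(85,150))]),0,[.45,.3,0]))
    d=[[0,0,.058],[-.013,.13,.054],[.013,.13,.054]]
    print("round",fit(d,ob([(0,(287,368)),(1,(407,282)),(2,(430,301))],[(0,(390,378)),(1,(324,273)),(2,(357,271))]),0,[.5,.1,0]))
E
python3 fit.py
```

```text
board (array([ 0.49955319, -0.15076333,  0.13711712]), array([0.2, 0.5, 0.5, 1. , 0.8, 1.3, 0.3, 0.5, 0.1, 0.2, 0.1, 0.5, 0.5,
       0.5, 0.1, 0. , 0.7, 0.4, 0.8, 0. , 0.6, 0.4, 0.1, 0.4]))
block (array([0.55344647, 0.0434149 , 0.05093772]), array([0.3, 1.6, 1.3, 1.5, 2. , 0.6, 1.9, 1.3, 0.2, 1.2, 1.6, 0.8, 2.3,
       0.4, 1.6, 0.1]))
rack (array([0.52790763, 0.28793597, 0.18285219]), array([1.3, 1. , 0.4, 0.9, 0.3, 0.3, 4.2, 2.5, 0.1, 1.6, 2. , 1.1, 3.4,
       0.6, 0.1, 0.1]))
round (array([ 0.63130116, -0.12578701,  0.10120455]), array([0.1, 0.9, 0.1, 0.7, 0.4, 0.5, 0.7, 0.4, 0.4, 0.5, 0.8, 0.1]))
```

```bash
cat > d.py <<'E'
import sys
from h import *
# target x y z yaw(of tool y axis) -> delta from measured pose
def delta(t):
    o=sensors.get_obs(); Rc=Rot(o); y=t[3]; c,s=np.cos(y),np.sin(y)
    Rt=np.array([[-s,c,0],[c,s,0],[0,0,-1.]])
    print(o["time_s"],(1e3*Rc.T@(np.array(t[:3])-o["eef_pos"])).round(1),R.from_matrix(Rc.T@Rt).as_rotvec().round(4),o["wrist_force"].round(1),o["opening"])
if __name__=="__main__": delta([float(v) for v in sys.argv[1:5]])
E
python3 d.py .5127 -.2459 .12 .137
```

```text
0.15 [-568.7 -565.   111.2] [-1.4e-03  4.0e-04  9.7e-01] [0.2 0.4 0.2] 1.0014502716685676
```

Emit:
{"method": "carry_out", "body": {
  "deltas": "-284 -282 30 0 0 0.485 0.45;-284 -282 30 0 0 0.485 0.45;-284 -282 30 0 0 0.485 0.45;-284 -282 30 0 0 0.485 0.45;-284 -282 30 0 0 0.485 0.45;-284 -282 30 0 0 0.485 0.45;-569 -565 80 0 0 0.97 0.45;-569 -565 80 0 0 0.97 0.45;-569 -565 80 0 0 0.97 0.45;-569 -565 80 0 0 0.97 0.45;-569 -565 110 0 0 0.97 0.45;-569 -565 110 0 0 0.97 0.45"
}}

```text
time_s: 1.65
eef_pos: [0.4947, -0.1912, 0.138]
eef_rot: [0.0, 0.657, 0.754, 0.0]
wrist_force: [1.5, 0.1, 0.7]
opening: 0.548
grasp_force: 0.0
```

```bash
python3 d.py .5127 -.2459 .06 .137
```

```text
1.65 [-56.6  10.4  78. ] [ 0.0005  0.0002 -0.0005] [1.5 0.1 0.7] 0.5479543794130417
```

Emit:
{"method": "carry_out", "body": {
  "deltas": "-57 10 28 0 0 0 0.45;-57 10 28 0 0 0 0.45;-57 10 28 0 0 0 0.45;-57 10 28 0 0 0 0.45"
}}

```text
time_s: 2.15
eef_pos: [0.5122, -0.2432, 0.1114]
eef_rot: [0.001, 0.657, 0.754, 0.0]
wrist_force: [0.1, 0.4, -0.2]
opening: 0.549
grasp_force: 0.0
```

```bash
python3 d.py .5127 -.2459 .055 .137; python3 - <<'E'
from h import *
cv2.imwrite("pics/w1.png",vision.camera("wrist"))
E
```

```text
2.15 [-2.7  0.1 56.4] [0.0008 0.0006 0.0013] [ 0.1  0.4 -0.2] 0.5485956384772117
```

View pics/w1.png

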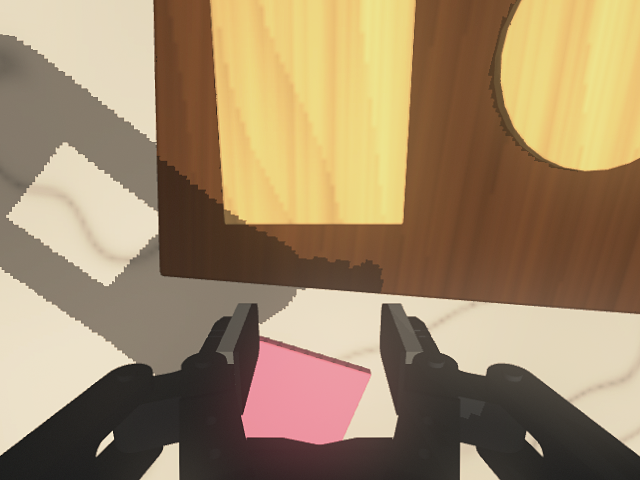

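The wrist view shows the blade's rear edge level, from (225,223) to (404,223). The block's rear edge runs from (160,275) to (640,313), and the fingers are centred just behind the board.

```bash
python3 - <<'E'
from h import *
o=sensors.get_obs(); c=ext("wrist",o)
b=toplane(c,[[225,223],[404,223]],.058); print(b)
print(toplane(c,[[160,275],[640,313]],.05))
print(o["eef_pos"],"tool-frame of blade rear mm",((b-o["eef_pos"])@Rot(o)*1e3).round(1))
E
```

```text
[[ 0.46079932 -0.22263752  0.058     ]
 [ 0.54950764 -0.21027923  0.058     ]]
[[ 0.42618807 -0.25851903  0.05      ]
 [ 0.695092   -0.24447902  0.05      ]]
[ 0.51238972 -0.24316315  0.11163153] tool-frame of blade rear mm [[ 27.5 -48.3  53.5]
 [ 27.5  41.2  53.7]]
```

Emit:
{"method": "carry_out", "body": {
  "deltas": "0 -3 40 0 0 0 0.45;0 -3 55 0 0 0 0.45;0 -3 59 0 0 0 0.45;0 -3 60 0 0 0 0.45;0 -3 60 0 0 0 0.45;0 -3 60 0 0 0 0.45"
}}

```text
time_s: 2.95
eef_pos: [0.5095, -0.245, 0.0513]
eef_rot: [0.001, 0.657, 0.754, 0.0]
wrist_force: [0.9, -0.1, 0.1]
opening: 0.545
grasp_force: 0.0
```

```bash
python3 -c "
from h import *
o=sensors.get_obs();print(o['eef_pos'],o['wrist_force'])
cv2.imwrite('pics/s2.png',cv2.resize(vision.camera('side')[200:330,280:450],None,fx=4,fy=4,interpolation=2))"
```

```text
[ 0.50953085 -0.24496594  0.05129969] [ 0.90072444 -0.05828371  0.14108464]
```

View pics/s2.png

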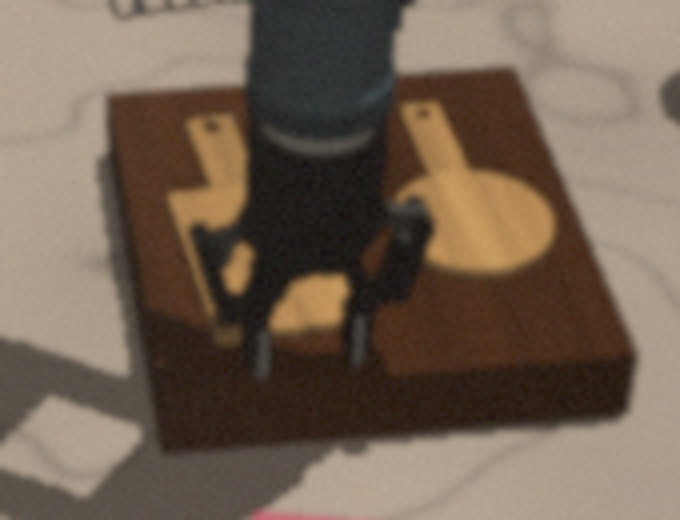

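Emit:
{"method": "carry_out", "body": {
  "deltas": "9 0 0 0 0 0 0.45;9 0 1 0 0 0 0.45;9 0 2 0 0 0 0.45;9 0 2.5 0 0 0 0.45;9 0 2.5 0 0 0 0.45"
}}

```text
time_s: 3.62
eef_pos: [0.5078, -0.2358, 0.0479]
eef_rot: [-0.0, 0.657, 0.754, -0.0]
wrist_force: [-0.1, -0.3, 0.1]
opening: 0.551
grasp_force: 0.0
```

Emit:
{"method": "carry_out", "body": {
  "deltas": "5 0 -0.5 0 0 0 0.45;10 0 -0.5 0 0 0 0.45;16 0 -0.5 0 0 0 0.45;22 0 -0.5 0 0 0 0.45;28 0 -0.5 0 0 0 0.45;34 0 -0.5 0 0 0 0.45;40 0 -0.5 0 0 0 0.45;46 0 -0.5 0 0 0 0.45;52 0 -0.5 0 0 0 0.45;57 0 -0.5 0 0 0 0.45;60 0 -0.5 0 0 0 0.45;60 0 -0.5 0 0 0 0.45"
}}

```text
time_s: 5.12
eef_pos: [0.4995, -0.1759, 0.0484]
eef_rot: [-0.0, 0.657, 0.754, 0.0]
wrist_force: [0.4, -0.7, -0.0]
opening: 0.548
grasp_force: 0.0
```

Emit:
{"method": "carry_out", "body": {
  "deltas": "5 0 0 0 0 0 0.45;10 0 0 0 0 0 0.45;16 0 0 0 0 0 0.45;22 0 0 0 0 0 0.45;28 0 0 0 0 0 0.45;34 0 0 0 0 0 0.45;39 0 0 0 0 0 0.45;43 0 0 0 0 0 0.45;46 0 0 0 0 0 0.45;46 0 0 0 0 0 0.45"
}}

```text
time_s: 6.38
eef_pos: [0.4932, -0.1304, 0.0484]
eef_rot: [-0.0, 0.657, 0.754, 0.0]
wrist_force: [0.0, -0.4, -0.3]
opening: 0.55
grasp_force: 0.0
```

```bash
python3 -c "
from h import *
o=sensors.get_obs();print(o['eef_pos'],o['wrist_force'])
cv2.imwrite('pics/s3.png',cv2.resize(vision.camera('scene')[190:370,225:485],None,fx=3,fy=3,interpolation=2))"
```

```text
[ 0.49318951 -0.13035964  0.0484079 ] [ 0.04364123 -0.42680704 -0.29112339]
```

View pics/s3.png

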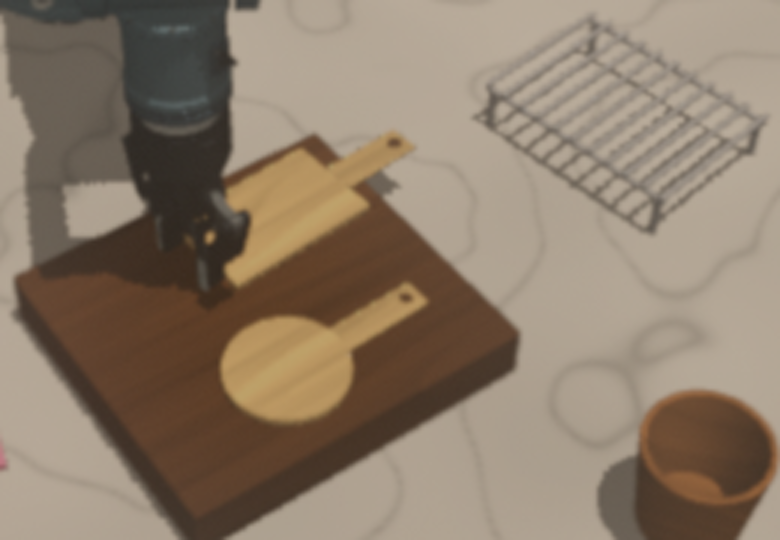

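The board slid straight. Its handle tip is now at crop (392,130)–(415,148), past the edge, and the round board hasn't moved. I'll compute the overhang.

```bash
python3 - <<'E'
from fit import *
b=[[-.045,.07,.058],[.045,.07,.058],[-.015,.15,.054],[.015,.15,.054]]
p,r=fit(b,[("scene",i,sc(q)) for i,q in[(0,(303,148)),(1,(370,207)),(2,(392,130)),(3,(415,148))]],0,[.48,-.05,.137]);print(p,r)
y=p[2];f=np.array([-np.sin(y),np.cos(y)])
tip=p[:2]+.15*f; k=np.array([.5534,.0434]);n=np.array([-np.sin(.051),np.cos(.051)])
print("tip",tip,"overhang fit",(tip-k)@n)
# wrist-based block rear edge -> front edge
a=np.array([.4262,-.2585]);print("overhang wrist",(tip-a)@n-.3)
E
```

```text
[ 0.48961793 -0.05539283  0.13876156] [0.9 0.3 0.  0.3 0.3 0.  0.4 0. ]
tip [0.46887043 0.09316538] overhang fit 0.05400981017557924
overhang wrist 0.04903288615428819
```

Emit:
{"method": "carry_out", "body": {
  "deltas": "3 0 0 0 0 0 0.45;7 0 0 0 0 0 0.45;11 0 0 0 0 0 0.45;11 0 0 0 0 0 0.45;-4 0 0 0 0 0 0.45;-8 0 -5 0 0 0 0.45;-8 0 -50 0 0 0 0.3;-8 0 -100 0 0 0 0.3;60 0 -110 0 0 0 0.3;120 0 -110 0 0 0 0.3;150 0 -110 0 0 0 0.3;150 0 -110 0 0 0 0.3"
}}

```text
time_s: 7.92
eef_pos: [0.4725, 0.0196, 0.1589]
eef_rot: [0.0, 0.656, 0.755, 0.0]
wrist_force: [-0.2, 0.2, 0.5]
opening: 0.702
grasp_force: 0.0
```

```bash
python3 -c "
from h import *
o=sensors.get_obs();print(o['eef_pos'],o['opening'])
cv2.imwrite('pics/w4.png',vision.camera('wrist'))"
```

```text
[0.47250161 0.01956058 0.15889257] 0.7021503940357162
```

View pics/w4.png

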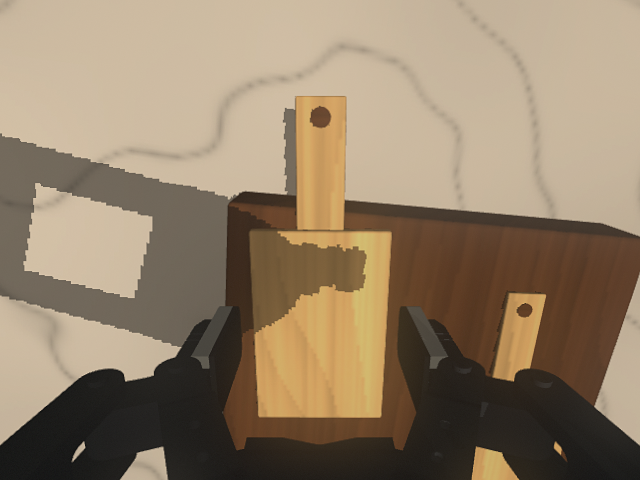

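The handle tip is at (296–346, 97), the blade front is at row 232, and the block's upper edge crosses the handle at about row 212.

```bash
python3 - <<'E'
from h import *
o=sensors.get_obs(); c=ext("wrist",o)
for n,u,z in(("tip",[[296,97],[346,97]],.054),("blade front",[[250,232],[391,232]],.058),("blade rear",[[259,417],[382,416]],.058),("edge",[[230,205],[320,212],[640,238]],.05)):
    b=toplane(c,u,z); print(n,b.round(4).tolist(),((b-o["eef_pos"])@Rot(o)*1e3).round(1).tolist())
E
```

```text
tip [[0.446, 0.1057, 0.054], [0.4747, 0.1097, 0.054]] [[90.4, -14.6, 104.9], [90.4, 14.3, 104.9]]
blade front [[0.4276, 0.0227, 0.058], [0.5148, 0.0349, 0.058]] [[10.7, -44.4, 100.9], [10.7, 43.7, 101.0]]
blade rear [[0.4463, -0.1147, 0.058], [0.5347, -0.1015, 0.058]] [[-128.0, -44.9, 101.0], [-127.1, 44.5, 101.0]]
edge [[0.4123, 0.0363, 0.05], [0.4694, 0.0397, 0.05], [0.6803, 0.052, 0.05]] [[26.3, -57.7, 108.9], [21.8, -0.7, 108.9], [4.7, 209.9, 109.1]]
```

Emit:
{"method": "carry_out", "body": {
  "deltas": "40 0 30 0 0 0 0.3;62 0 60 0 0 0 0.3;62 0 85 0 0 0 0.35;62 0 105 0 0 0 0.35;62 0 120 0 0 0 0.35;62 0 127 0 0 0 0.35;62 0 127 0 0 0 0.35;62 0 127 0 0 0 0.35"
}}

```text
time_s: 8.98
eef_pos: [0.4651, 0.0792, 0.0322]
eef_rot: [0.001, 0.657, 0.754, 0.0]
wrist_force: [0.4, -0.5, 0.0]
opening: 0.652
grasp_force: 0.0
```

Emit:
{"method": "carry_out", "body": {
  "deltas": "0 0 0 0 0 0 0.5;0 0 0 0 0 0 0.6;0 0 0 0 0 0 0.65;0 0 0 0 0 0 0.7;0 0 0 0 0 0 0.8;0 0 0 0 0 0 0.9;0 0 0 0 0 0 1;0 0 0 0 0 0 1;0 0 0 0 0 0 1;0 0 0 0 0 0 1"
}}

```text
time_s: 10.22
eef_pos: [0.4646, 0.0794, 0.0316]
eef_rot: [0.0, 0.657, 0.754, 0.0]
wrist_force: [1.6, 1.6, 3.1]
opening: 0.329
grasp_force: 58.9
```

Emit:
{"method": "carry_out", "body": {
  "deltas": "0 0 -2 0 0 0 1;0 0 -5 0 0 0 1;0 0 -10 0 0 0 1;0 0 -18 0 0 0 1;0 0 -28 0 0 0 1;0 0 -40 0 0 0 1;0 0 -55 0 0 0 1;0 0 -70 0 0 0 1;0 0 -80 0 0 0 1;0 0 -85 0 0 0 1;0 0 -85 0 0 0 1;0 0 -85 0 0 0 1"
}}

```text
time_s: 11.72
eef_pos: [0.464, 0.0794, 0.116]
eef_rot: [-0.0, 0.657, 0.754, -0.0]
wrist_force: [0.2, 0.1, -0.9]
opening: 0.33
grasp_force: 59.1
```

```bash
python3 -c "
from h import *
o=sensors.get_obs();print(o['eef_pos'],o['opening'],o['torque'])
a=cv2.resize(vision.camera('side')[120:320,270:450],None,fx=3,fy=3,interpolation=2)
b=cv2.resize(vision.camera('wrist'),(400,300));
c=np.zeros((600,800,3),np.uint8); a=cv2.resize(a,(400,444)); c[:444,:400]=a; c[:300,400:]=b
cv2.imwrite('pics/l5.png',c)"
```

```text
[0.46395884 0.07938033 0.1159973 ] 0.33048576795365203 [0.11624106 0.03460232 0.03185703]
```

View pics/l5.png

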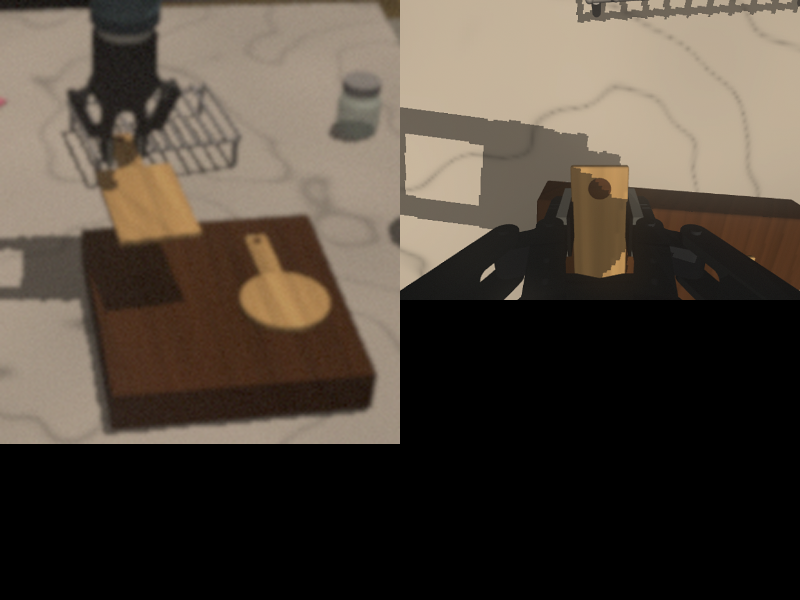

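The board is held level: the side view shows it parallel to its shadow on the block, and the wrist view shows the handle between the pads. I'll check the rack corners before carrying it over.

```bash
python3 - <<'E'
from fit import *
a=toplane(C["scene"],sc([(593,15),(765,122),(656,203),(490,92)]),.05)[:,:2]
b=toplane(C["side"],si([(40,62),(262,32),(316,115),(85,150)]),.05)[:,:2]
for p in(a,b): print(p.round(3).tolist(),p.mean(0),[np.arctan2(*(p[j]-p[i])[::-1]).round(3) for i,j in((0,1),(3,2))],[np.linalg.norm(p[j]-p[i]).round(3) for i,j in((0,1),(3,2),(0,3),(1,2))])
E
python3 d.py .5058 .408 .116 .183
```

```text
[[0.418, 0.346], [0.617, 0.38], [0.642, 0.23], [0.455, 0.196]] [0.53308022 0.28804504] [np.float64(0.169), np.float64(0.181)] [np.float64(0.202), np.float64(0.19), np.float64(0.155), np.float64(0.152)]
[[0.412, 0.336], [0.608, 0.377], [0.634, 0.234], [0.441, 0.192]] [0.52361926 0.28475846] [np.float64(0.205), np.float64(0.215)] [np.float64(0.2), np.float64(0.197), np.float64(0.147), np.float64(0.145)]
11.825 [ 3.198e+02  8.630e+01 -1.000e-01] [-0.0011 -0.0003 -0.046 ] [ 0.3  0.1 -0.8] 0.3337618806725016
```

Emit:
{"method": "carry_out", "body": {
  "deltas": "8 2 0 0 0 0 1;28 8 0 0 0 0 1;60 16 0 0 0 -0.01 1;98 26 0 0 0 -0.02 1;138 37 0 0 0 -0.03 1;178 48 0 0 0 -0.04 1;218 59 0 0 0 -0.05 1;254 69 0 0 0 -0.05 1;284 77 0 0 0 -0.05 1;305 82 0 0 0 -0.05 1;317 85 0 0 0 -0.05 1;320 86 0 0 0 -0.05 1"
}}

```text
time_s: 13.32
eef_pos: [0.5055, 0.4086, 0.1161]
eef_rot: [-0.0, 0.638, 0.77, -0.0]
wrist_force: [-0.1, 0.7, -1.2]
opening: 0.332
grasp_force: 59.1
```

Emit:
{"method": "carry_out", "body": {
  "deltas": "0 0 0 0 0 0 1;0 0 5 0 0 0 1;0 0 15 0 0 0 1;0 0 30 0 0 0 1;0 0 45 0 0 0 1;0 0 57 0 0 0 1;0 0 66 0 0 0 1;0 0 71 0 0 0 1;0 0 73 0 0 0 1;0 0 73 0 0 0 1;0 0 73 0 0 0 1"
}}

```text
time_s: 14.7
eef_pos: [0.5062, 0.4083, 0.044]
eef_rot: [0.0, 0.638, 0.77, 0.0]
wrist_force: [-0.1, 0.5, -1.3]
opening: 0.332
grasp_force: 59.1
```

```bash
python3 -c "
from h import *
o=sensors.get_obs();print(o['eef_pos'],o['wrist_force'],o['torque'])
a=cv2.resize(vision.camera('side')[120:270,280:460],(396,330),interpolation=2)
b=cv2.resize(vision.camera('scene')[150:300,360:540],(396,330),interpolation=2)
cv2.imwrite('pics/p6.png',np.hstack([a,b]))"; python3 d.py .5058 .408 .0316 .183
```

```text
[0.50620019 0.40829096 0.04403002] [-0.07546398  0.53011167 -1.297573  ] [ 0.11024867 -0.00445793  0.03001952]
14.8 [-0.2 -0.4 12.3] [ 0.0007 -0.0002  0.0041] [-0.4 -0.6 -0.3] 0.3335003942653042
```

View pics/p6.png

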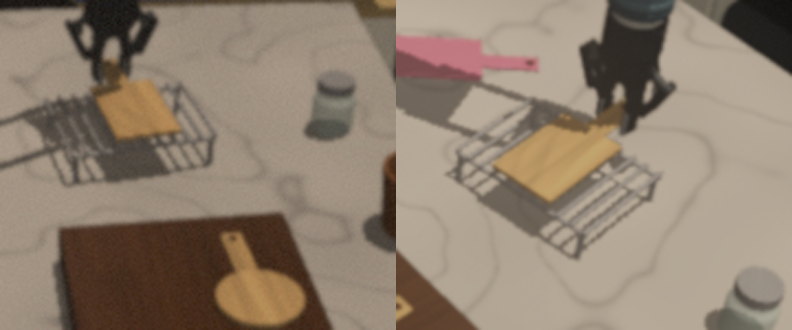

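The board hovers level about 12 mm over the middle of the rack (blade at (555,155) in the right half). Next is a slow descent.

Emit:
{"method": "carry_out", "body": {
  "deltas": "0 0 4 0 0 0 1;0 0 7 0 0 0 1;0 0 9 0 0 0 1;0 0 10 0 0 0 1;0 0 10 0 0 0 1"
}}

```text
time_s: 15.42
eef_pos: [0.5058, 0.4081, 0.0334]
eef_rot: [-0.0, 0.638, 0.77, -0.0]
wrist_force: [-0.1, 0.3, -1.2]
opening: 0.331
grasp_force: 59.2
```

Emit:
{"method": "carry_out", "body": {
  "deltas": "0 0 0.5 0 0 0 1;0 0 1 0 0 0 1;0 0 1.5 0 0 0 1;0 0 1.5 0 0 0 1;0 0 1.5 0 0 0 1"
}}

```text
time_s: 16.05
eef_pos: [0.5059, 0.4082, 0.0321]
eef_rot: [0.0, 0.638, 0.77, 0.0]
wrist_force: [0.1, 0.6, 0.8]
opening: 0.332
grasp_force: 59.2
```

```bash
python3 -c "
from h import *
o=sensors.get_obs();print(o['eef_pos'],o['wrist_force'],o['torque'])"
```

```text
[0.50594076 0.40816027 0.03211079] [0.12984    0.605175   0.75293167] [-0.0466137   0.07081602 -0.06686364]
```

Emit:
{"method": "carry_out", "body": {
  "deltas": "0 0 0.3 0 0 0 1;0 0 0.4 0 0 0 1;0 0 0.4 0 0 0 0.65;0 0 0.4 0 0 0 0.6;0 0 0.4 0 0 0 0.5;0 0 0.4 0 0 0 0.4;0 0 0.4 0 0 0 0.35;0 0 0.4 0 0 0 0.3;0 0 0.4 0 0 0 0.3"
}}

```text
time_s: 17.18
eef_pos: [0.5059, 0.4081, 0.0316]
eef_rot: [0.0, 0.638, 0.77, 0.0]
wrist_force: [-0.3, -0.2, 0.2]
opening: 0.7
grasp_force: 0.0
```

Emit:
{"method": "carry_out", "body": {
  "deltas": "0 0 -5 0 0 0 0.3;0 0 -15 0 0 0 0.3;0 0 -30 0 0 0 0.3;0 0 -60 0 0 0 0.3;0 0 -100 0 0 0 0.3;40 0 -140 0 0 0 0.3;80 0 -160 0 0 0 0.3;80 0 -160 0 0 0 0.3;80 0 -160 0 0 0 0.3"
}}

```text
time_s: 18.3
eef_pos: [0.4907, 0.4862, 0.1916]
eef_rot: [0.0, 0.638, 0.77, -0.0]
wrist_force: [0.8, -0.6, -0.6]
opening: 0.699
grasp_force: 0.0
```

```bash
python3 -c "
from h import *
a=cv2.resize(vision.camera('side')[120:320,280:460],(396,440),interpolation=2)
b=cv2.resize(vision.camera('scene')[150:350,360:540],(396,440),interpolation=2)
cv2.imwrite('pics/p7.png',np.hstack([a,b]))"
```

```text
(no output)
```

View pics/p7.png

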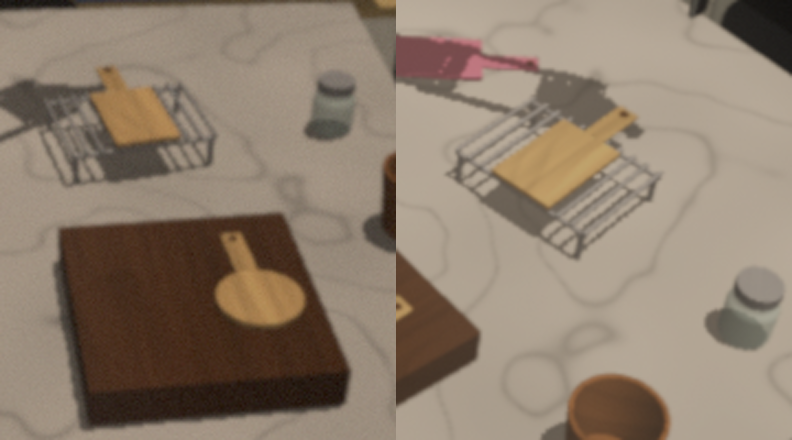

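The board lies flat on the rack, with its blade centred at (557,164) in the right half against a rack centre of about (558,167). The handle overhangs to the left, the round board hasn't moved, and the gripper is clear.

```bash
python3 -c "
from bench import ctrl
print(ctrl.hand_in())"
```

```text
the job is handed in; nothing more can be done
None
```

The oblong board was slid until about 68 mm of its 80 mm handle overhung, pinched by that handle and set down gently flat on the middle of the rack; the round board was not moved, and the job was handed in at about 18 s (no verdict was returned).

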